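# Run a fingertip over the sprung buttons of the bangle holder

### The arm

A 6-joint arm with a two-finger parallel gripper is mounted at the origin on a cart in front of the work surface, level with it; the furniture and walls round the work are solid. World frame = base frame: x ahead of the robot, y to its left, z up, the work surface at z = 0. Lengths are in mm, angles in rad, forces in N, time in s.
With the tool pointing down it reaches from about 350 to 975 mm from the base axis. Payload 7.1 kg.
Tool frame: the origin (TCP) lies midway between the tips of the shut fingers; the grasp point (between the pads) lies 19 mm behind it; z points along the fingers, y is the line along which they close (so a half turn about z gives the same grasp; the last joint's range is limited). The gripper opens to 88 mm and grips with 3 to 60 N. Pads are 20 mm wide; open, the fingers measure 115 mm over their backs; the gripper's body (75 mm by 178 mm) begins 61 mm behind the grasp point.
Start: joints at [1.144, 0.423, 1.63, -0, 1.089, -0.019], TCP at [247.837, 573.744, 222.675] pointing down, gripper open.
Joint ranges: [-3, 3], [-0.9, 2.11], [0.09, 2.58], [-1.31, 4.45], [0.11, 2.69], [-2.54, 2.54]. Speed limits (rad/s): [2.39, 2.39, 3.01, 3.14, 3.14, 3.14].

### API

Orientations are given as a rotation vector (axis times angle).
In Python, from workcell import ctrl gives the robot as it stands. The module is installed in compiled form; this text tells all that it offers.
- The arm moves only by the tool servo_tool, never from a script. Its argument "increments" is a list of rows, each a list of 7 numbers: the shift along the world's x, y, z in cm, then the turn, a rotation vector about the world's x, y, z in degrees, then the opening, from -1 (shut) to 1 (fully open). A call has 1 to 20 rows; each row is the pose to reach, as a shift and turn from the pose commanded when the call began; what a row does not reach only later rows make up. A row lasts 1/12 s, in which the tool goes at most 41.7 mm and 7.16 degrees, less where a joint would pass 70% of its speed; a pose out of reach is approached as far as the arm can. A call with a gripper value outside its range is refused whole. The fingers move at their own pace and stop on an object; the grip force is fixed at half the most. Time passes only in rows, so rows that repeat a pose let the fingers close. It gives the time, the measured TCP pose, the force, the opening and the grip force at its end, in the units of the state.
- ctrl.get_obs(): the state, without advancing time (a new reading comes with each control period).
- ctrl.get_image(name): name is "scene" or "top" or "wrist"; returns a dict with "image" (480x640x3 uint8, red, green, blue), "fx", "fy", "cx", "cy" (pixels), "k1" (the pictures are not rectified: a ray, as slopes to the right and down, at radius r is drawn at 1 + k1 r^2 times it, then the intrinsics apply), "extrinsics" (4x4, takes a point from camera to world coordinates); the wrist camera has in their place "tool_from_camera" (4x4, takes a point from camera to tool coordinates, whose origin is the TCP and whose axes are the flange's). Camera axes: x right, y up, looking along -z (the intrinsics and any distortion apply to the point x, -y, -z); pixel columns grow to the right and rows downward; lengths in mm; the calibration is good to about 2 mm. A picture is of the moment at which its call begins: read the wrist's pose just before it. There is no depth.
- ctrl.close_job(): hands the job in; it is judged then, once.
The state is a dict: "t": time; "qpos": joint angles; "qvel": joint speeds; "joint_torque": joint torques, N m; "ee_pos": TCP position; "orientation": TCP orientation; "ft_force": force on the tool from outside, world axes, zero at the start; "moment": the same for the moment, N m; "width": finger opening in mm; "grasp_force": force on a finger pad.
Only numpy, scipy, OpenCV 4.12 (cv2) and the standard library are available. Lean on these libraries where they do the work, as an engineer would, in place of code of your own. Each camera call takes 0.05 s, during which the arm holds its last target. There are 200 camera calls.

### The job

Check that the five sprung brass buttons on the curved green bangle holder move freely: with the fingers shut and pointing down, run the fingertips along the row from the button nearest the red-lidded pot to the button nearest the cream-lidded jar, so that each button in turn dips a few millimetres, staying down close to the row between buttons. Press gently, never pushing a button down to its stop, grasp nothing, and do not shift or lift the holder or disturb the things around it. Then come clear and leave all five buttons sprung back up.

Things in the scene. Friction and masses are not known exactly. Their poses are not given: they have to be found in the camera images.
- holder: Loose green curved bar, 1.3 kg, 235 mm long, 44 wide, top face 28 mm high. Origin on the worktop under the middle button; z up, y along the row at its middle, x to the bulging side, which faces the robot within about 20 degrees. Five sprung brass buttons a, b, c, d, e stand on it along an arc of 200 mm radius, 45 mm apart; a at its -y end (the robot's left).
- top_a (a point): Centre of the top of button a at rest, 40 mm above the worktop; fixed to the holder, so it does not sink with the button. Holder frame: (-20, -87, 40) mm.
- top_b (a point): Centre of the top of button b at rest, 40 mm above the worktop; fixed to the holder, so it does not sink with the button. Holder frame: (-5, -45, 40) mm.
- top_c (a point): Centre of the top of button c at rest, 40 mm above the worktop; fixed to the holder, so it does not sink with the button. Holder frame: (0, 0, 40) mm.
- top_d (a point): Centre of the top of button d at rest, 40 mm above the worktop; fixed to the holder, so it does not sink with the button. Holder frame: (-5, 45, 40) mm.
- top_e (a point): Centre of the top of button e at rest, 40 mm above the worktop; fixed to the holder, so it does not sink with the button. Holder frame: (-20, 87, 40) mm.
- gap_ab (a point): Point on the row's arc midway between buttons a and b, level with the button tops (40 mm above the worktop); nothing is there but the bar's top face 12 mm below.
- gap_bc (a point): Point on the row's arc midway between buttons b and c, level with the button tops (40 mm above the worktop); nothing is there but the bar's top face 12 mm below.
- gap_cd (a point): Point on the row's arc midway between buttons c and d, level with the button tops (40 mm above the worktop); nothing is there but the bar's top face 12 mm below.
- gap_de (a point): Point on the row's arc midway between buttons d and e, level with the button tops (40 mm above the worktop); nothing is there but the bar's top face 12 mm below.
- button_a (a joint): Sink of button a in m: 0 at rest, up; grows as it is pressed straight down, stop at 0.0105. A brass cone with sides about 31 degrees from level and a 5 mm rounded top, 30 mm across at its foot, top 12 mm above the bar; so tips up to 5 mm below its top ride over it sideways. Spring 400 N/m with 0.8 N preload (2.4 N at 4 mm); springs back by itself.
- button_b (a joint): Sink of button b in m: 0 at rest, up; grows as it is pressed straight down, stop at 0.0105. A brass cone with sides about 31 degrees from level and a 5 mm rounded top, 30 mm across at its foot, top 12 mm above the bar; so tips up to 5 mm below its top ride over it sideways. Spring 400 N/m with 0.8 N preload (2.4 N at 4 mm); springs back by itself.
- button_c (a joint): Sink of button c in m: 0 at rest, up; grows as it is pressed straight down, stop at 0.0105. A brass cone with sides about 31 degrees from level and a 5 mm rounded top, 30 mm across at its foot, top 12 mm above the bar; so tips up to 5 mm below its top ride over it sideways. Spring 400 N/m with 0.8 N preload (2.4 N at 4 mm); springs back by itself.
- button_d (a joint): Sink of button d in m: 0 at rest, up; grows as it is pressed straight down, stop at 0.0105. A brass cone with sides about 31 degrees from level and a 5 mm rounded top, 30 mm across at its foot, top 12 mm above the bar; so tips up to 5 mm below its top ride over it sideways. Spring 400 N/m with 0.8 N preload (2.4 N at 4 mm); springs back by itself.
- button_e (a joint): Sink of button e in m: 0 at rest, up; grows as it is pressed straight down, stop at 0.0105. A brass cone with sides about 31 degrees from level and a 5 mm rounded top, 30 mm across at its foot, top 12 mm above the bar; so tips up to 5 mm below its top ride over it sideways. Spring 400 N/m with 0.8 N preload (2.4 N at 4 mm); springs back by itself.
- red_pot: Cream-white pot with a red lid, 55 mm across, 41 mm high, on the worktop about 85 mm beyond one end button of the row: it marks the end to START from (which end varies). Loose; to be left alone. Origin at the centre of its underside.
- cream_jar: Jar with a cream lid, 50 mm across, 51 mm high, about 85 mm beyond the other end button: it marks the end to FINISH at. Loose; to be left alone. Origin at the centre of its underside.
- tin: Small round open tin, 50 mm across, 10 mm high, in the hollow of the curve. Loose; to be left alone. Origin at the centre of its underside.
- pliers: Red-handled pliers lying flat behind the holder, 44 x 149 x 11 mm. Loose; to be left alone. Origin at the centre of its underside.
- chuck: Steel drill chuck standing behind the holder, 26 mm across, 37 mm high. Loose; to be left alone. Origin at the centre of its underside.
- gauge: Thin steel template plate, 34 x 116 mm, 10 mm high at its brass grip, lying to the left of the work. Loose; to be left alone. Origin at the centre of its underside.

How it is judged (in metres and radians):
On the way, in this order (a step that is already met when the one before it is completed fails the run):
1. the fingertips dip button 1 of the row, counted from the red-lidded pot, by more than 1.5 mm (((horizontal distance between red_pot and top_a below 0.13 m and value of joint button_a above 0.0015 m and contact force between the fingers and holder above 0.05 N) or (horizontal distance between red_pot and top_e below 0.13 m and value of joint button_e above 0.0015 m and contact force between the fingers and holder above 0.05 N))), for 0.04 s.
2. the fingers pass within 14 mm of the point midway between buttons 1 and 2 with their tips no more than about 25 mm above the tops (not lifted off) (((horizontal distance between red_pot and top_a below 0.13 m and horizontal distance between the grasp point and gap_ab below 0.014 m and z of the grasp point in the frame of holder below 0.085 m) or (horizontal distance between red_pot and top_e below 0.13 m and horizontal distance between the grasp point and gap_de below 0.014 m and z of the grasp point in the frame of holder below 0.085 m))), for 0.02 s.
3. the fingertips dip button 2 of the row, counted from the red-lidded pot, by more than 1.5 mm (((horizontal distance between red_pot and top_a below 0.13 m and value of joint button_b above 0.0015 m and contact force between the fingers and holder above 0.05 N) or (horizontal distance between red_pot and top_e below 0.13 m and value of joint button_d above 0.0015 m and contact force between the fingers and holder above 0.05 N))), for 0.04 s.
4. the fingers pass within 14 mm of the point midway between buttons 2 and 3 with their tips no more than about 25 mm above the tops (not lifted off) (((horizontal distance between red_pot and top_a below 0.13 m and horizontal distance between the grasp point and gap_bc below 0.014 m and z of the grasp point in the frame of holder below 0.085 m) or (horizontal distance between red_pot and top_e below 0.13 m and horizontal distance between the grasp point and gap_cd below 0.014 m and z of the grasp point in the frame of holder below 0.085 m))), for 0.02 s.
5. the fingertips dip button 3 of the row, counted from the red-lidded pot, by more than 1.5 mm (((horizontal distance between red_pot and top_a below 0.13 m and value of joint button_c above 0.0015 m and contact force between the fingers and holder above 0.05 N) or (horizontal distance between red_pot and top_e below 0.13 m and value of joint button_c above 0.0015 m and contact force between the fingers and holder above 0.05 N))), for 0.04 s.
6. the fingers pass within 14 mm of the point midway between buttons 3 and 4 with their tips no more than about 25 mm above the tops (not lifted off) (((horizontal distance between red_pot and top_a below 0.13 m and horizontal distance between the grasp point and gap_cd below 0.014 m and z of the grasp point in the frame of holder below 0.085 m) or (horizontal distance between red_pot and top_e below 0.13 m and horizontal distance between the grasp point and gap_bc below 0.014 m and z of the grasp point in the frame of holder below 0.085 m))), for 0.02 s.
7. the fingertips dip button 4 of the row, counted from the red-lidded pot, by more than 1.5 mm (((horizontal distance between red_pot and top_a below 0.13 m and value of joint button_d above 0.0015 m and contact force between the fingers and holder above 0.05 N) or (horizontal distance between red_pot and top_e below 0.13 m and value of joint button_b above 0.0015 m and contact force between the fingers and holder above 0.05 N))), for 0.04 s.
8. the fingers pass within 14 mm of the point midway between buttons 4 and 5 with their tips no more than about 25 mm above the tops (not lifted off) (((horizontal distance between red_pot and top_a below 0.13 m and horizontal distance between the grasp point and gap_de below 0.014 m and z of the grasp point in the frame of holder below 0.085 m) or (horizontal distance between red_pot and top_e below 0.13 m and horizontal distance between the grasp point and gap_ab below 0.014 m and z of the grasp point in the frame of holder below 0.085 m))), for 0.02 s.
9. the fingertips dip button 5 of the row, counted from the red-lidded pot, by more than 1.5 mm (((horizontal distance between red_pot and top_a below 0.13 m and value of joint button_e above 0.0015 m and contact force between the fingers and holder above 0.05 N) or (horizontal distance between red_pot and top_e below 0.13 m and value of joint button_a above 0.0015 m and contact force between the fingers and holder above 0.05 N))), for 0.04 s.
At the end, for the whole second after the job is handed in: The five buttons were dipped in order from the red-lidded pot to the cream-lidded jar; now all five are up again (within 1 mm), the holder stands flat and at rest within 15 mm of where it was, and the pot, jar, tin, pliers, chuck and gauge are within 15 mm of where they were (value of joint each of button_a, button_b, button_c, button_d, button_e below 0.001 m and distance of each of holder, red_pot, cream_jar, tin, pliers, chuck, gauge from where it was at the start of the episode below 0.015 m and angle between holder's own z axis and vertical below 0.05 rad and linear speed of holder below 0.01 m/s); the robot touches nothing.
It fails at once if a button is pushed down to its stop (more than 9 mm) (value of joint any of button_a, button_b, button_c, button_d, button_e above 0.009 m).
It fails at once if the holder is shifted more than 15 mm, lifted more than 6 mm or tipped (distance of holder from where it was at the start of the episode above 0.015 m or height (world z) of holder above 0.006 m or angle between holder's own z axis and vertical above 0.1 rad).
It fails at once if one of the things standing round the holder is moved more than 15 mm, lifted or knocked over (distance of any of red_pot, cream_jar, tin, pliers, chuck, gauge from where it was at the start of the episode above 0.015 m or angle between any of red_pot, cream_jar, tin, pliers, chuck, gauge's own z axis and vertical above 0.3 rad).
It also fails if it takes over 38 s, if anything falls off the work surface, if the arm or the gripper's body presses on something with over 40 N, if the wrist force passes 120 N, or if a joint passes its speed limit or range.

## Working session

There is one attempt and no reset: what is moved stays moved. The work goes in short steps, Python scripts to look and compute and a tool call to move; the robot and the scene stay as the last step left them, time stands still between calls to the robot, and variables do not carry over. Pictures are saved under pics/ and viewed, at most 10 in all, crops included, and the job is handed in when it is done.

Besides the shell and the picture viewer there is one more tool, called after "Request:" as a command line: name --pt "numbers of a row" for each row, then --argument value for the rest. servo_tool: Moves the arm, as the interface text tells. Its arguments: {"type":"object","properties":{"increments":{"type":"array","items":{"type":"array","items":{"type":"number"}}}},"required":["increments"]}

```bash
mkdir -p pics; cat > h.py <<'E'
import numpy as np, cv2
from workcell import ctrl
def ray_plane(d,uv,z):
    uv=np.atleast_2d(np.asarray(uv,float))
    s=np.c_[(uv[:,0]-d["cx"])/d["fx"],(uv[:,1]-d["cy"])/d["fy"]]
    K=np.eye(3); p=s.copy()
    for _ in range(20):
        r2=(p**2).sum(1,keepdims=True); p=s/(1+d["k1"]*r2)
    dirs=np.c_[p[:,0],-p[:,1],-np.ones(len(p))]
    E=np.array(d["extrinsics"]); w=dirs@E[:3,:3].T; o=E[:3,3]
    return o+w*((z-o[2])/w[:,2])[:,None]
E
python3 - <<'E'
from h import *
import pickle
o=ctrl.get_obs(); print(o)
for n in("top","scene"):
    d=ctrl.get_image(n); pickle.dump(d,open(n+".pkl","wb"))
    cv2.imwrite(f"pics/{n}0.png",d["image"][:,:,::-1]); print(n,{k:v for k,v in d.items() if k!="image"})
E
```

```text
{'t': 0.0, 'qpos': array([ 1.14394412e+00,  4.23837192e-01,  1.63064681e+00, -1.97510281e-05,
        1.08857620e+00, -1.89496717e-02]), 'qvel': array([-3.57136217e-05, -1.72421309e-03, -9.68575593e-04, -3.36497815e-04,
        1.03868359e-03, -4.27774737e-04]), 'joint_torque': array([ 1.50403015e-03, -5.44639242e+01, -2.73651356e+01,  6.44334080e-02,
        2.30402488e-02, -1.25398810e-04]), 'ee_pos': array([247.6627228 , 573.26349115, 221.92092985]), 'orientation': array([-6.36222514e-01, -3.07618094e+00,  2.25404419e-03]), 'ft_force': array([-0.97381236, -0.3935739 ,  0.18386414]), 'moment': array([ 0.02020853, -0.05949746,  0.00531442]), 'grasp_force': 0.0, 'width': 87.86263152637608}
top {'fx': 453.75826937785877, 'fy': 453.75826937785877, 'cx': 314.99529884332827, 'cy': 239.22788735472852, 'k1': -0.09112551790298769, 'extrinsics': array([[-1.39905038e-02,  9.94535291e-01, -1.03459268e-01,
         4.88497809e+02],
       [-9.99899624e-01, -1.41469264e-02, -7.78257966e-04,
         9.73640683e+01],
       [-2.23763566e-03,  1.03437995e-01,  9.94633387e-01,
         9.10404638e+02],
       [ 0.00000000e+00,  0.00000000e+00,  0.00000000e+00,
         1.00000000e+00]])}
scene {'fx': 566.2533749963832, 'fy': 566.2533749963832, 'cx': 316.7692273578373, 'cy': 223.09661213481232, 'k1': -0.16147147564770978, 'extrinsics': array([[ 5.30944176e-01,  6.59733911e-01, -5.31835923e-01,
         3.21909608e+01],
       [-8.47406295e-01,  4.12673088e-01, -3.34071091e-01,
        -2.27027255e+02],
       [-9.23654567e-04,  6.28054209e-01,  7.78169041e-01,
         8.01944081e+02],
       [ 0.00000000e+00,  0.00000000e+00,  0.00000000e+00,
         1.00000000e+00]])}
```

View pics/top0.png

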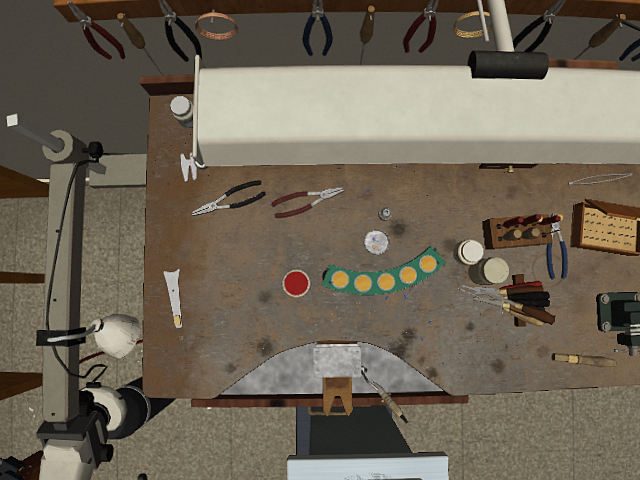

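View pics/scene0.png

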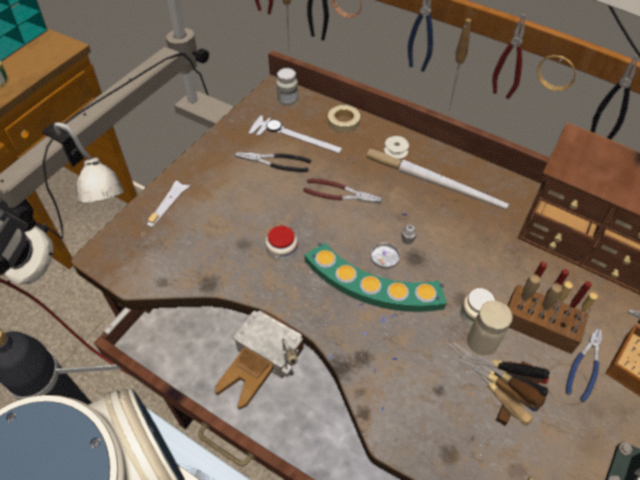

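Top view: the red pot is at (296,283), five brass buttons run from (340,279) to (428,263), and the cream jar is at (470,252). The scene view shows the same order, so the run goes from the robot's left to its right, a to e.

```bash
python3 - <<'E'
from h import *
import pickle
from scipy.optimize import least_squares
T=np.array([(-20,-87),(-5,-45),(0,0),(-5,45),(-20,87)],float)
A={}
for n,(box) in {"top":(310,450,240,310),"scene":(300,455,240,315)}.items():
    d=pickle.load(open(n+".pkl","rb")); hsv=cv2.cvtColor(d["image"],cv2.COLOR_RGB2HSV)
    m=cv2.inRange(hsv,(12,110,120),(32,255,255)); k=np.zeros_like(m); x0,x1,y0,y1=box; k[y0:y1,x0:x1]=255; m&=k
    N,_,st,c=cv2.connectedComponentsWithStats(m)
    i=[j for j in range(1,N) if st[j,4]>60]; c=c[i]; c=c[np.argsort(c[:,0])]; print(n,c.round(1).tolist(),st[i,4])
    P=ray_plane(d,c,31)[:,:2]; A[n]=P; print(P.round(1).tolist(),np.linalg.norm(np.diff(P,axis=0),axis=1).round(1))
    m=cv2.inRange(hsv,(0,150,90),(8,255,255))|cv2.inRange(hsv,(172,150,90),(180,255,255)); b=np.zeros_like(m); b[220:300,255:320]=255
    print("red",ray_plane(d,np.argwhere(m&b)[:,::-1].mean(0),41).round(1))
def fit(P):
    f=lambda v:(np.array([[-np.cos(v[2]),np.sin(v[2])],[-np.sin(v[2]),-np.cos(v[2])]])@T.T).T+v[:2]
    r=least_squares(lambda v:(f(v)-P).ravel(),[*P[2],0]); print(r.x.round(3),(f(r.x)-P).round(1).tolist()); return f,r.x
fit(A["top"]);fit(A["scene"]);f,v=fit((A["top"]+A["scene"])/2)
print("tops",f(v).round(1).tolist())
E
```

```text
top [[339.8, 279.0], [362.8, 282.8], [386.1, 281.3], [407.9, 274.6], [427.7, 263.2]] [167 170 173 169 171]
[[502.0, 51.2], [494.0, 6.8], [496.3, -38.3], [508.4, -81.3], [529.9, -120.9]] [45.2 45.1 44.7 45.1]
red [[495.8 135.9  41. ]]
scene [[325.0, 256.9], [345.6, 272.2], [370.5, 283.3], [397.8, 290.0], [425.8, 291.2]] [184 194 204 205 205]
[[504.9, 53.7], [496.5, 9.0], [499.1, -36.0], [511.1, -79.5], [532.9, -119.2]] [45.4 45.1 45.1 45.3]
red [[495.8 136.7  41. ]]
[ 4.96236e+02 -3.81190e+01  1.61000e-01] [[0.0, -0.3], [-0.0, 0.3], [-0.0, 0.2], [0.0, -0.4], [0.0, 0.2]]
[ 4.99037e+02 -3.60140e+01  1.61000e-01] [[-0.1, -0.6], [0.2, 0.2], [-0.1, -0.0], [0.1, -0.1], [-0.2, 0.5]]
[ 4.97637e+02 -3.70670e+01  1.61000e-01] [[-0.0, -0.4], [0.1, 0.3], [-0.1, 0.1], [0.0, -0.2], [-0.1, 0.3]]
tops [[503.4, 52.0], [495.3, 8.2], [497.6, -37.1], [509.8, -80.7], [531.3, -119.7]]
```

```bash
python3 - <<'E'
from h import *
import pickle
D={n:pickle.load(open(n+".pkl","rb")) for n in("top","scene")}
def ray(n,uv):
    a,b=ray_plane(D[n],uv,0)[0],ray_plane(D[n],uv,300)[0]; return a,(b-a)/np.linalg.norm(b-a)
for nm,t,s in[("lampshade",(118,338),(100,180)),("lampjoint",(97,340),(65,130)),("postknob",(95,150),(205,55)),("unk",(118,412),(30,250)),("unk2",(105,405),(8,228))]:
    a,u=ray("top",t);b,v=ray("scene",s)
    k=np.linalg.lstsq(np.c_[u,-v],b-a,rcond=None)[0]; p,q=a+u*k[0],b+v*k[1]; print(nm,((p+q)/2).round(),np.linalg.norm(p-q).round())
for n,d in D.items():
  for P in((248,574,222),(248,574,300),(248,574,380)):
    E=np.array(d["extrinsics"]); c=E[:3,:3].T@(np.array(P)-E[:3,3]); x,y=c[0]/-c[2],-c[1]/-c[2]; f=1+d["k1"]*(x*x+y*y); print(n,P,round(d["cx"]+d["fx"]*x*f),round(d["cy"]+d["fy"]*y*f))
E
```

```text
lampshade [399. 459.  88.] 2.0
lampjoint [394. 458. 207.] 39.0
postknob [737. 488. 138.] 6.0
unk [243. 491.  31.] 17.0
unk2 [252. 515.  66.] 50.0
top (248, 574, 222) 13 442
top (248, 574, 300) -21 459
top (248, 574, 380) -63 480
scene (248, 574, 222) -37 155
scene (248, 574, 300) -58 118
scene (248, 574, 380) -81 77
```

Something that looks like a lamp stands near (399,459), close to the straight path. I'll pull back, swing round at a smaller radius and shut the fingers on the way.

Request:
servo_tool --pt "-1.4 -3.3 0.7 0 0 0 -1" --pt "-2.8 -6.6 1.4 0 0 0 -1" --pt "-4.2 -9.9 2.1 0 0 0 -1" --pt "-5.6 -13.2 2.8 0 0 0 -1" --pt "-7 -16.4 3.4 0 0 0 -1" --pt "-8.4 -19.7 4 0 0 0 -1" --pt "-5.5 -21.8 4 0 0 -5 -1" --pt "-2.6 -24 4 0 0 -10 -1" --pt "0.3 -26.1 4 0 0 -15 -1" --pt "3.2 -28.2 4 0 0 -20 -1" --pt "6.2 -30.4 4 0 0 -25 -1" --pt "7.8 -33.4 4 0 0 -30 -1" --pt "9.4 -36.4 4 0 0 -35 -1" --pt "11 -39.4 4 0 0 -40 -1" --pt "12.6 -42.4 4 0 0 -45 -1" --pt "14.2 -45.4 4 0 0 -50 -1" --pt "15.8 -48.4 4 0 0 -54 -1" --pt "17.2 -51.4 4 0 0 -57 -1" --pt "17.2 -51.4 4 0 0 -57 -1" --pt "17.2 -51.4 4 0 0 -57 -1"

```text
t: 1.77
ee_pos: [420.0, 58.5, 262.4]
orientation: [-2.031, -2.396, 0.001]
ft_force: [-0.5, 0.2, -0.8]
width: 0.6
grasp_force: 0.0
```

Request:
servo_tool --pt "2.8 -0.3 -2 0 0 0 -1" --pt "5.6 -0.6 -5 0 0 0 -1" --pt "8.3 -0.8 -8 0 0 0 -1" --pt "8.3 -0.8 -11 0 0 0 -1" --pt "8.3 -0.8 -14 0 0 0 -1" --pt "8.3 -0.8 -17 0 0 0 -1" --pt "8.3 -0.8 -19 0 0 0 -1" --pt "8.3 -0.8 -20.3 0 0 0 -1" --pt "8.3 -0.8 -20.3 0 0 0 -1" --pt "8.3 -0.8 -20.3 0 0 0 -1" --pt "8.3 -0.8 -20.3 0 0 0 -1"

```text
t: 2.68
ee_pos: [503.1, 52.6, 60.4]
orientation: [2.025, 2.401, 0.001]
ft_force: [-0.5, -0.5, 0.4]
width: 0.6
grasp_force: 0.0
```

```bash
python3 - <<'E'
from h import *
print(ctrl.get_obs()["ee_pos"],ctrl.get_obs()["ft_force"])
s=ctrl.get_image("scene")["image"][170:350,200:480,::-1]; w=ctrl.get_image("wrist")["image"][:,:,::-1]
s=cv2.resize(s,None,fx=2.0,fy=2.0,interpolation=cv2.INTER_CUBIC)
w=cv2.resize(w,(240,180)); c=np.zeros((540,560,3),np.uint8); c[:360]=s; c[360:,:240]=w
cv2.imwrite("pics/a1.png",c)
E
```

```text
[503.09354527  52.598933    60.41285019] [-0.46471337 -0.52007349  0.42666701]
```

View pics/a1.png

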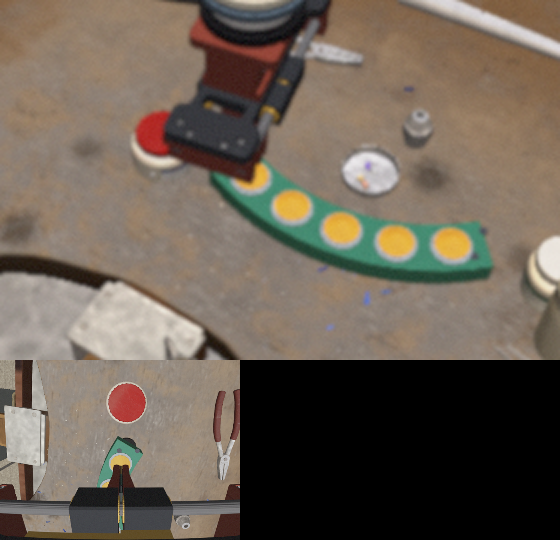

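The fingers stand over button a: the wrist crop shows the tips just above it at (120,470). I'll descend in small steps and watch the force.

Request:
servo_tool --pt "0 0 -0.8 0 0 0 -1" --pt "0 0 -1.4 0 0 0 -1" --pt "0 0 -1.7 0 0 0 -1" --pt "0 0 -1.9 0 0 0 -1" --pt "0 0 -2.1 0 0 0 -1" --pt "0 0 -2.2 0 0 0 -1" --pt "0 0 -2.3 0 0 0 -1" --pt "0 0 -2.3 0 0 0 -1" --pt "0 0 -2.3 0 0 0 -1" --pt "0 0 -2.3 0 0 0 -1"

```text
t: 3.62
ee_pos: [502.7, 51.7, 36.8]
orientation: [-2.027, -2.4, 0.0]
ft_force: [-1.1, -0.8, 2.5]
width: 0.6
grasp_force: 1.0
```

```bash
python3 - <<'E'
from h import *
F=[];P=[]
for _ in range(4):
    ctrl.get_image("scene"); o=ctrl.get_obs(); F.append(o["ft_force"]);P.append(o["ee_pos"])
print(np.round(F,2).tolist(),np.round(P,2).tolist())
E
```

```text
[[-1.72, -0.05, 1.53], [-2.14, -0.52, 1.73], [-1.75, 0.29, 1.99], [-1.68, -0.07, 2.07]] [[502.75, 51.73, 36.77], [502.78, 51.73, 36.78], [502.78, 51.73, 36.76], [502.85, 51.73, 36.78]]
```

Request:
servo_tool --pt "0 0 -0.1 0 0 0 -1" --pt "0 0 -0.1 0 0 0 -1" --pt "-0.15 -0.55 -0.1 0 0 0 -1" --pt "-0.3 -1.1 -0.1 0 0 0 -1" --pt "-0.42 -1.65 -0.1 0 0 0 -1" --pt "-0.53 -2.2 -0.1 0 0 0 -1" --pt "-0.63 -2.75 -0.1 0 0 0 -1" --pt "-0.7 -3.3 -0.1 0 0 0 -1" --pt "-0.76 -3.85 -0.1 0 0 0 -1" --pt "-0.81 -4.38 -0.1 0 0 0 -1" --pt "-0.81 -4.38 -0.1 0 0 0 -1" --pt "-0.81 -4.38 -0.1 0 0 0 -1" --pt "-0.81 -4.38 -0.1 0 0 0 -1"

```text
t: 4.9
ee_pos: [494.8, 7.6, 35.7]
orientation: [2.027, 2.4, -0.0]
ft_force: [-0.8, -1.8, 1.8]
width: 0.7
grasp_force: 1.2
```

```bash
python3 - <<'E'
from h import *
import pickle
F=[];P=[]
for _ in range(4):
    d=ctrl.get_image("scene"); o=ctrl.get_obs(); F.append(o["ft_force"]);P.append(o["ee_pos"])
print(np.round(F,2).tolist(),np.round(P[-1],2).tolist())
def cs(d):
    hsv=cv2.cvtColor(d["image"],cv2.COLOR_RGB2HSV); m=cv2.inRange(hsv,(12,110,120),(32,255,255)); k=np.zeros_like(m);k[240:315,300:455]=255
    N,_,st,c=cv2.connectedComponentsWithStats(m&k); i=[j for j in range(1,N) if st[j,4]>60]; return c[i].round(1).tolist(),st[i,4]
print(cs(pickle.load(open("scene.pkl","rb"))),cs(d))
E
```

```text
[[0.66, -1.77, 3.11], [0.77, -1.5, 2.91], [0.19, -1.67, 2.77], [-0.43, -1.74, 2.83]] [494.81, 8.01, 35.66]
([[325.0, 256.9], [345.6, 272.2], [370.5, 283.3], [397.8, 290.0], [425.8, 291.2]], array([184, 194, 204, 205, 205], dtype=int32)) ([[370.4, 283.3], [397.8, 290.0], [425.8, 291.2]], array([205, 205, 204], dtype=int32))
```

Request:
servo_tool --pt "-0.03 -0.57 0 0 0 0 -1" --pt "-0.04 -1.13 0 0 0 0 -1" --pt "-0.03 -1.7 0 0 0 0 -1" --pt "-0.01 -2.27 0 0 0 0 -1" --pt "0.03 -2.83 0 0 0 0 -1" --pt "0.08 -3.4 0 0 0 0 -1" --pt "0.15 -3.97 0 0 0 0 -1" --pt "0.23 -4.53 0 0 0 0 -1" --pt "0.23 -4.53 0 0 0 0 -1" --pt "0.33 -5.1 0 0 0 0 -1" --pt "0.44 -5.65 0 0 0 0 -1" --pt "0.57 -6.2 0 0 0 0 -1" --pt "0.72 -6.75 0 0 0 0 -1" --pt "0.88 -7.3 0 0 0 0 -1" --pt "1.06 -7.83 0 0 0 0 -1" --pt "1.25 -8.36 0 0 0 0 -1" --pt "1.45 -8.89 0 0 0 0 -1" --pt "1.45 -8.89 0 0 0 0 -1" --pt "1.45 -8.89 0 0 0 0 -1"

```text
t: 6.68
ee_pos: [509.8, -81.6, 35.8]
orientation: [2.027, 2.399, 0.0]
ft_force: [-0.1, -1.7, 2.3]
width: 0.6
grasp_force: 1.2
```

```bash
python3 - <<'E'
from h import *
F=[]
for _ in range(3):
    d=ctrl.get_image("scene"); o=ctrl.get_obs(); F.append(o["ft_force"])
print(np.round(F,2).tolist(),o["ee_pos"].round(2))
hsv=cv2.cvtColor(d["image"],cv2.COLOR_RGB2HSV); m=cv2.inRange(hsv,(12,110,120),(32,255,255)); k=np.zeros_like(m);k[240:315,300:455]=255
N,_,st,c=cv2.connectedComponentsWithStats(m&k); print(c.round(1).tolist(),st[:,4])
E
```

```text
[[-0.05, -0.99, 2.15], [0.3, -2.07, 2.79], [1.22, -1.85, 2.64]] [509.66 -81.13  35.85]
[[319.4, 239.4], [325.1, 257.0], [345.6, 272.2], [387.3, 269.7], [417.9, 271.9], [365.0, 282.2], [425.6, 291.1]] [306547    183    193      3     13     53    208]
```

Request:
servo_tool --pt "0.21 -0.52 0 0 0 0 -1" --pt "0.44 -1.03 0 0 0 0 -1" --pt "0.69 -1.53 0 0 0 0 -1" --pt "0.96 -2.02 0 0 0 0 -1" --pt "1.25 -2.51 0 0 0 0 -1" --pt "1.54 -2.98 0 0 0 0 -1" --pt "1.85 -3.45 0 0 0 0 -1" --pt "2.15 -3.9 0 0 0 0 -1" --pt "2.15 -3.9 0 0 0 0 -1" --pt "2.15 -3.9 0 0 0 0 -1" --pt "2.15 -3.9 0 0 0 0 -1"

```text
t: 7.75
ee_pos: [531.5, -120.4, 35.9]
orientation: [2.026, 2.399, 0.001]
ft_force: [1.4, -0.9, 1.3]
width: 0.3
grasp_force: 1.2
```

```bash
python3 - <<'E'
from h import *
F=[]
for _ in range(3):
    ctrl.get_image("scene"); o=ctrl.get_obs(); F.append(o["ft_force"])
print(np.round(F,2).tolist(),o["ee_pos"].round(2))
E
```

```text
[[1.77, -2.27, 2.7], [1.03, -0.88, 2.26], [1.38, -1.85, 2.2]] [ 531.25 -120.05   35.93]
```

Request:
servo_tool --pt "0 0 0.5 0 0 0 -1" --pt "0 0 1.5 0 0 0 -1" --pt "0 0 3 0 0 0 -1" --pt "0 0 5 0 0 0 -1" --pt "0 0 8 0 0 0 -1" --pt "0 0 11 0 0 0 -1" --pt "0 0 13 0 0 0 -1" --pt "0 0 15 0 0 0 -1" --pt "-4 0 15 0 0 0 -1" --pt "-8 0 15 0 0 0 -1" --pt "-11 0 15 0 0 0 -1" --pt "-12 0 15 0 0 0 -1" --pt "-12 0 15 0 0 0 -1" --pt "-12 0 15 0 0 0 -1"

```text
t: 9.07
ee_pos: [411.6, -120.1, 186.5]
orientation: [2.026, 2.398, 0.001]
ft_force: [0.8, -0.0, 1.0]
width: 0.5
grasp_force: 0.0
```

```bash
python3 - <<'E'
from h import *
d=ctrl.get_image("top");o=ctrl.get_obs();print(o["t"],o["ft_force"].round(2),o["ee_pos"].round(1))
hsv=cv2.cvtColor(d["image"],cv2.COLOR_RGB2HSV); m=cv2.inRange(hsv,(12,110,120),(32,255,255)); k=np.zeros_like(m);k[240:310,310:450]=255
N,_,st,c=cv2.connectedComponentsWithStats(m&k); print(c.round(1).tolist(),st[:,4])
cv2.imwrite("pics/end.png",d["image"][150:400,150:640,::-1])
E
```

```text
9.1167 [-0.28  0.13 -0.58] [ 412.4 -120.3  186.4]
[[319.3, 239.4], [373.5, 246.0], [427.7, 263.2], [407.9, 274.6], [339.8, 279.0], [386.1, 281.3], [362.8, 282.8]] [306349      2    167    170    173    169    170]
```

View pics/end.png

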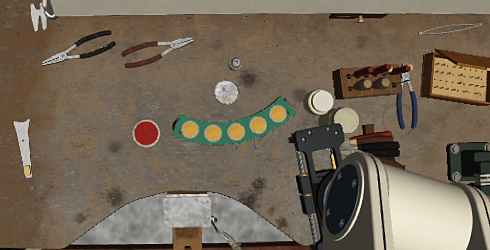

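The picture shows the holder and all five buttons at the same pixels as at the start, with the pot, jar, tin and tools in place. The arm is clear.

```bash
python3 -c "
from workcell import ctrl
print(ctrl.close_job())"
```

```text
the job is handed in; nothing more can be done
None
```

I ran the shut fingertips along all five buttons from the red-lidded pot to the cream-lidded jar; I read 2–3 N on a, b, d and e (about 3–4 mm of dip by tip height) but took no reading on c, then came clear with the holder unmoved and handed the job in at about 9 s; no verdict was returned.

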